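# Open the mould chest by its pop-out T-handle

## Task

Open the blue mould chest: press the red button gently until the black T-handle pops out, turn the handle clockwise until it just meets its stop, without wrenching it, and, keeping it turned, raise the lid past halfway and let go so that it stays open. Do not pry at the lid while the latch still holds it, and leave the things standing beside the chest alone.

Things in the scene. Friction and masses are not known exactly. Their poses are not given: they have to be found in the camera images.
- chest: blue sheet-metal mould chest screwed to the bench, 280 (x) by 360 (y) by 118 mm high. Origin: centre of its underside; x points from its front (latch side, nearest the robot) to its hinges at the back, z up.
- lid (a joint): opening angle of the chest's lid in rad: 0 shut, 0.9 fully open, halfway 0.45. It turns about the chest's y axis and the front rises. Stiff torque hinges hold it at any angle where it is left; raising it takes 8 to 12 N at the T-handle.
- lid_hinge (a point): middle of the lid's hinge line, at the chest's back top edge: 140 mm behind the chest's centre, 112 mm above the bench, 222 mm behind the T-handle's stem. Its axes turn with the lid (y along the hinge line).
- latch_plate (a point): point on the top of the latch's steel plate (94 by 120 mm, 118 mm above the bench, near the front of the lid) where the handle's stem axis passes; z out of the lid, x towards the hinge, moves with the lid. At rest the handle lies here, along y, in a pocket 28 by 100 mm, its top 1 mm above the plate, where fingers cannot get at it.
- handle_grip (a point): centre of the black T-handle's bar: 88 mm long, 16 mm wide, 12 mm thick; z along the stem, out of the lid, y along the bar (turns with it). At rest 5 mm below the plate's top; popped out 21 mm above it, with 15 mm free under the bar.
- handle_pop (a joint): how far the T-handle has popped out along its stem, m: 0 flush, 0.026 fully out (a spring drives it out, about 3 N, and it stays out).
- handle_turn (a joint): angle the T-handle is turned clockwise (seen from above the lid), rad. A spring turns it back: 0.07 N m at 0, 0.23 at 1.3, and 0.03 friction. At 0.9 to 1.4 rad, set differently on each chest, it meets a firm stop (torque jumps). Only in the last 0.08 rad before it is the cam clear of the keeper; let go, it springs back and latches unless the lid's front is up 15 mm or more.
- button_top (a point): centre of the top of the round red release button, 24 mm in diameter, 42 mm behind the stem on the same plate (towards the hinge); its top stands 11 mm above the plate. It moves straight into the lid, 8 mm at most, against a spring: 2 N at first, 6 to 7 N where the catch lets go, about 8 N at the bottom, which is a rigid stop. The handle is let go at 5 to 6 mm.
- button: the same red button as a body; origin on its axis, 11 mm under its top before it is pressed. It breaks if pressed with more than 25 N.
- keeper: steel lip inside the chest's front wall (hidden while the lid is shut) under which the latch's cam hooks. Origin: as the chest's. With the cam still under it the lid lifts only 2 mm at the front; 20 N between cam and lip bends the cam.
- stop_pin: steel pin of 6 mm under the lid (hidden) that a lug on the cam meets at 18 mm from the stem axis when the handle is turned far enough. Origin: as the lid's hinge. It takes 18 N, which is 0.32 N m more on the handle than the return spring and friction need.
- spray_can: loose white spray can, 52 mm in diameter, 150 mm high, standing right of the chest (its -y side). Origin: centre of its underside. Leave it.
- mould: loose teal rubber mould, a block 75 by 55 by 36 mm, lying left of the chest (+y side). Origin: centre of its underside. Leave it.
- powder_jar: loose white jar with blue cap, 64 mm in diameter, 75 mm high, standing left of the chest. Origin: centre of its underside. Leave it.

How it is judged:
On the way, in this order (a step that is already met when the one before it is completed fails the run):
1. the button has been pressed and the T-handle has popped out (value of joint handle_pop above 0.02 m), for 0.2 s.
2. the T-handle has been turned well round clockwise (value of joint handle_turn above 0.75 rad), for 0.2 s.
At the end, for the whole second after the job is handed in: The lid stands open at 0.45 rad or more (past half of its 0.9 rad) and at rest, let go; spray can, mould and jar stand within 15 mm of where they were (value of joint lid above 0.45 rad and velocity of joint lid between -0.03 and 0.03 rad/s and distance of each of spray_can, mould, powder_jar from where it was at the start of the episode below 0.015 m); the robot touches nothing.
It fails at once if the button is pressed with more than 25 N (contact force between button and anything else above 25 N).
It fails at once if the lid is pried up with more than 20 N while the cam still hooks under the keeper (contact force between lid and keeper above 20 N).
It fails at once if the handle is wrenched against its stop (more than 18 N on the stop pin) (contact force between handle_turn and stop_pin above 18 N).
It fails at once if a thing beside the chest is pushed away or knocked over (distance of any of spray_can, mould, powder_jar from where it was at the start of the episode above 0.015 m or angle between any of spray_can, mould, powder_jar's own z axis and vertical above 0.3 rad).
It also fails if it takes over 58 s, if anything falls off the work surface, if the arm or the gripper's body presses on something with over 40 N, if the wrist force passes 120 N, or if a joint passes its speed limit or range.

## Robot

A 6-joint arm with a two-finger parallel gripper is mounted at the origin on the work surface. World frame = base frame: x ahead of the robot, y to its left, z up, the work surface at z = 0. Lengths are in m, angles in rad, forces in N, time in s.
With the tool pointing down it reaches from about 0.275 to 0.725 m from the base axis. Payload 15.9 kg.
Tool frame: the origin (TCP) lies between the finger pads; the fingertips stand 22 mm ahead of it and the grasp point (between the pads) lies 3 mm ahead of it (env.nose_length is the distance from the TCP to the fingertips, in m); z points along the fingers, y is the line along which they close (so a half turn about z gives the same grasp; the last joint's range is limited). The gripper opens to 85 mm and grips with 20 to 120 N. Pads are 22 mm wide; open, the fingers measure 114 mm over their backs; the gripper's body (76 mm by 85 mm) begins 54 mm behind the grasp point. The pads swing forward as they close: fully open they stand 13 mm farther back than shut.
Start: joints at [1.342, 0.213, -0.034, 1.323, 0, 1.571], TCP at [0.113, 0.487, 0.217] pointing down, gripper open.
Joint ranges: [-2.98, 2.98], [-0.74, 1.72], [-1.14, 1.35], [-2.1, 2.04], [-1.57, 1.44], [-3.14, 3.14]. Speed limits (rad/s): [1.89, 1.89, 2.39, 2.57, 3.14, 3.14].

## Interface

Orientations are given as a unit quaternion [x, y, z, w].
In Python, from workcell import env gives the robot as it stands.
- The arm moves only by the tool servo_tool, never from a script. Its argument "plan" is a list of rows, each a list of 2 entries, a list of its own where there are three numbers: the shift along the tool's x, y, z in a scale on which 1.0 is 300 mm, then the turn, a rotation vector about the tool's x, y, z in a scale on which 1.0 is pi rad. In form: [[[dx, dy, dz], [wx, wy, wz]], ...]. A call has 1 to 5 rows; each row is the pose to reach, as a shift and turn from the pose commanded when the call began, along the tool's axes at that moment; what a row does not reach only later rows make up. A row lasts 1/8 s, in which the tool goes at most 62.5 mm and 10.7 degrees, less where a joint would pass 70% of its speed; a pose out of reach is approached as far as the arm can. A shift or turn number past 1, either way, is cut back to 1. A call with a gripper value outside its range is refused whole. "fingers" is the closure, from 0 (fully open) to 1 (shut), set as the call begins (left out, the last holds). The fingers move at their own pace and stop on an object; "force" is the grip in N (left out, the last holds). Time passes only in rows, so rows that repeat a pose let the fingers close. It gives the time, the measured TCP pose, the force, the opening and the grip force at its end, in the units of the state.
- env.get_obs(): the state, without advancing time (a new reading comes with each control period).
- env.camera(name): name is "side" or "top"; returns a dict with "image" (480x640x3 uint8, blue, green, red), "z_map" (480x640 float32, m along the optical axis (not along the pixel's ray), 0 where there is no reading), "camera_matrix" (3x3 intrinsics, pixels), "k1" (the pictures are not rectified: a ray, as slopes to the right and down, at radius r is drawn at 1 + k1 r^2 times it, then the intrinsics apply), "extrinsics" (4x4, takes a point from camera to world coordinates). Camera axes: x right, y up, looking along -z (the intrinsics and any distortion apply to the point x, -y, -z); pixel columns grow to the right and rows downward; lengths in m; the calibration is good to about 2 mm. A picture is of the moment at which its call begins.
- env.close_job(): hands the job in; it is judged then, once.
The state is a dict: "t": time; "joints": joint angles; "joint_vel": joint speeds; "joint_efforts": joint torques, N m; "position": TCP position; "eef_rot": TCP orientation; "force": force on the tool from outside, world axes, zero at the start; "ft_torque": the same for the moment, N m; "opening": finger opening in m; "gripper_force": force on a finger pad.
Only numpy, scipy, OpenCV 4.12 (cv2) and the standard library are available. Lean on these libraries where they do the work, as an engineer would, in place of code of your own. Each camera call takes 0.05 s, during which the arm holds its last target. There are 200 camera calls.

## Working session

There is one attempt and no reset: what is moved stays moved. The work goes in short steps, Python scripts to look and compute and a tool call to move; the robot and the scene stay as the last step left them, time stands still between calls to the robot, and variables do not carry over. Pictures are saved under pics/ and viewed, at most 10 in all, crops included, and the job is handed in when it is done.

Besides the shell and the picture viewer there is one more tool, called after "Request:" in YAML: its name, and indented under it one key for each argument. servo_tool: Moves the arm, as the interface text tells. Its arguments: {"type":"object","properties":{"plan":{"type":"array","items":{"type":"array"}},"fingers":{"type":"number"},"force":{"type":"number"}},"required":["plan"]}

```bash
mkdir -p pics; ls
cat > h.py <<'E'
import numpy as np, cv2
from workcell import env
from scipy.spatial.transform import Rotation as R
def snap(n):
    c=env.camera(n); return c
def pts(c,uv,zplane=None):
    """pixels -> world: by z_map, or ray onto plane z"""
    uv=np.atleast_2d(np.array(uv,float)); K=np.array(c['camera_matrix']); k1=c['k1']
    s=np.c_[(uv[:,0]-K[0,2])/K[0,0],(uv[:,1]-K[1,2])/K[1,1]]
    p=s.copy()
    for _ in range(20): p=s/(1+k1*(p**2).sum(1))[:,None]
    d=np.c_[p[:,0],-p[:,1],-np.ones(len(p))]
    E=np.array(c['extrinsics'])
    if zplane is None:
        ui=np.round(uv).astype(int); z=c['z_map'][ui[:,1],ui[:,0]]
        return (d*z[:,None])@E[:3,:3].T+E[:3,3]
    w=d@E[:3,:3].T; t=(zplane-E[2,3])/w[:,2]
    return w*t[:,None]+E[:3,3]
def show(*ks):
    o=env.get_obs()
    print({k:np.round(o[k],4).tolist() for k in (ks or('t','position','eef_rot','force','ft_torque','opening'))})
    return o
E
python3 - <<'E'
from h import *
show()
t=snap('top');s=snap('side')
cv2.imwrite('pics/top0.png',t['image']);cv2.imwrite('pics/side0.png',s['image'])
for c in(t,s): print(np.round(c['extrinsics'],3).tolist(),c['k1'],np.round(c['camera_matrix'],1).tolist())
E
```

```text
pics
{'t': 0.0, 'position': [0.1133, 0.4866, 0.216], 'eef_rot': [0.1142, 0.9935, -0.0005, -0.0001], 'force': [-0.2616, -0.3078, -0.1738], 'ft_torque': [-0.028, 0.0456, 0.018], 'opening': 0.0853}
[[-0.055, 0.972, -0.227, 0.369], [-0.998, -0.054, 0.009, 0.07], [-0.003, 0.227, 0.974, 1.05], [0.0, 0.0, 0.0, 1.0]] -0.1044815243481049 [[518.9, 0.0, 316.9], [0.0, 518.9, 245.1], [0.0, 0.0, 1.0]]
[[0.996, 0.079, -0.05, 0.54], [-0.092, 0.741, -0.666, -0.728], [-0.016, 0.667, 0.745, 0.995], [0.0, 0.0, 0.0, 1.0]] -0.07458975672122335 [[499.7, 0.0, 325.4], [0.0, 499.7, 241.3], [0.0, 0.0, 1.0]]
```

View pics/top0.png

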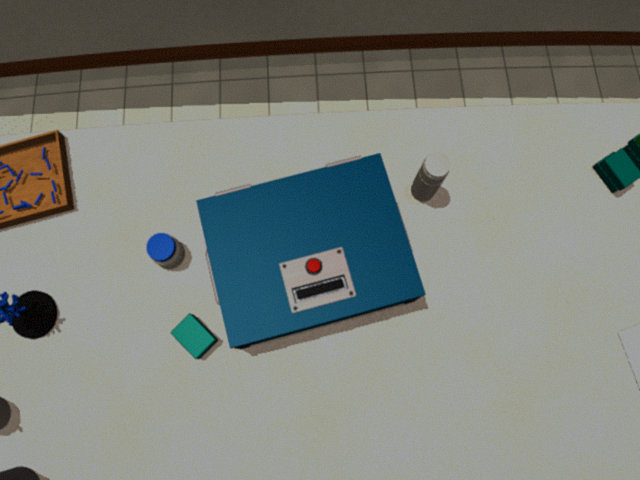

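View pics/side0.png

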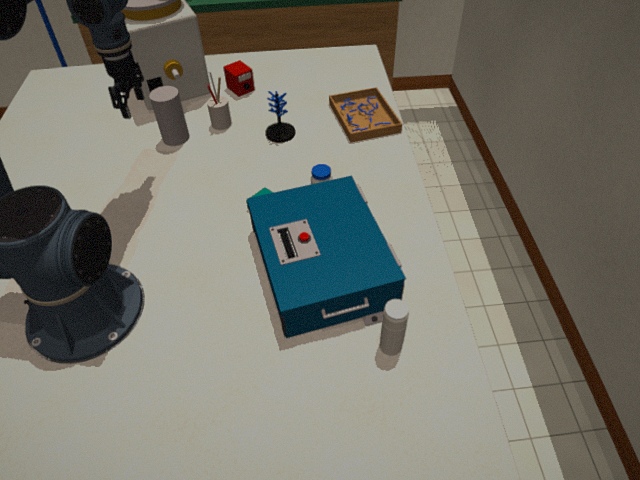

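The top view shows the chest with its red button near (314,266) and the black bar near (320,289). The jar and mould are on the left, and the can is on the right, near the back. The side view shows the same button near (304,237).

```bash
cat >> h.py <<'E'
def blob(m,x0,x1,y0,y1):
    z=np.zeros_like(m);z[y0:y1,x0:x1]=m[y0:y1,x0:x1]
    cs,_=cv2.findContours(z.astype(np.uint8),cv2.RETR_EXTERNAL,cv2.CHAIN_APPROX_NONE)
    return max(cs,key=cv2.contourArea)
def cen(c):
    M=cv2.moments(c);return [M['m10']/M['m00'],M['m01']/M['m00']]
def red(im):
    b,g,r=[im[...,i].astype(int) for i in range(3)];return (r>90)&(r>2*g)&(r>2*b)
E
python3 - <<'E'
from h import *
for n,w in(('top',(290,340,250,285)),('side',(290,320,225,250))):
    c=snap(n);k=blob(red(c['image']),*w);u=cen(k)
    print(n,'button',u,cv2.boundingRect(k),pts(c,u,.129),'depth',pts(c,u))
    im=c['image'].astype(int)
    w=(285,355,275,308) if n=='top' else (272,302,222,265)
    k=blob(im.max(2)<45,*w);r=cv2.minAreaRect(k)
    print(' bar',r,cen(k),pts(c,cen(k),.118)); b=pts(c,cv2.boxPoints(r),.118);print(b.round(4).tolist())
    if n=='top':
        hsv=cv2.cvtColor(c['image'],cv2.COLOR_BGR2HSV)
        m=(im[...,0]>im[...,2]+40)&(im[...,0]>60)
        k=blob(m,190,430,150,350);r=cv2.minAreaRect(k)
        P=pts(c,cv2.boxPoints(r),.116);print('chest',P.round(4).tolist(),np.linalg.norm(np.diff(P,axis=0),axis=1))
        ap=cv2.approxPolyDP(k,8,True)[:,0];print(ap.tolist(),pts(c,ap,.116).round(4).tolist())
        d=pts(c,[[300,200],[340,320-35],[285,300],[350,260]]);print('depth z',d.round(4).tolist())
        # plate
        m=(im.min(2)>110); k=blob(m,270,365,240,320); r=cv2.minAreaRect(k);P=pts(c,cv2.boxPoints(r),.118)
        print('plate',P.round(4).tolist(),np.linalg.norm(np.diff(P,axis=0),axis=1),P.mean(0))
        for u,z in (((438,163),.15),((161,246),.075),((193,336),.036)):print(u,pts(c,u,z),pts(c,u))
E
```

```text
top button [313.1776859504132, 265.0330578512397] (307, 259, 13, 13) [[0.54672355 0.0704843  0.129     ]] depth [[0.54684946 0.07048441 0.12834891]]
 bar ((319.66156005859375, 288.5923156738281), (8.156638145446777, 46.571773529052734), 74.74488067626953) [319.423197492163, 288.7554858934169] [[0.50454458 0.0615364  0.118     ]]
[[0.5032, 0.1038, 0.118], [0.5211, 0.0212, 0.118], [0.5064, 0.0183, 0.118], [0.4887, 0.1006, 0.118]]
chest [[0.6853, 0.294, 0.116], [0.7669, -0.0854, 0.116], [0.4787, -0.1296, 0.116], [0.4078, 0.2265, 0.116]] [0.38805653 0.29160057 0.36314169]
[[379, 154], [197, 200], [230, 347], [424, 293]] [[0.7605, -0.0684, 0.116], [0.687, 0.2844, 0.116], [0.4089, 0.2264, 0.116], [0.4861, -0.1279, 0.116]]
depth z [[0.6763, 0.0887, 0.1133], [0.5092, 0.0239, 0.1186], [0.488, 0.1249, 0.1145], [0.5547, 0.0025, 0.117]]
plate [[0.5556, 0.134, 0.118], [0.5815, 0.015, 0.118], [0.4888, -0.0031, 0.118], [0.464, 0.1136, 0.118]] [0.12183819 0.09447153 0.11934201] [0.52246909 0.0648833  0.118     ]
(438, 163) [[ 0.72272366 -0.17219072  0.15      ]] [[ 0.72236634 -0.17194603  0.15090832]]
(161, 246) [[0.61106762 0.36487658 0.075     ]] [[0.61130426 0.365164   0.07404831]]
(193, 336) [[0.43694407 0.31179908 0.036     ]] [[0.43722932 0.31280629 0.03176925]]
side button [303.59259259259255, 235.67340067340064] (299, 232, 10, 8) [[0.54890516 0.06868856 0.129     ]] depth [[0.54887475 0.06591813 0.13201062]]
 bar ((286.6999816894531, 242.59999084472656), (29.4091796875, 9.17060375213623), 71.56504821777344) [286.26973684210526, 242.21600877192978] [[0.50703368 0.06227365 0.118     ]]
[[0.488, 0.1037, 0.118], [0.5093, 0.1111, 0.118], [0.5271, 0.0202, 0.118], [0.5068, 0.0135, 0.118]]
```

The manual's scale: shifts go in shares of 300 mm and turns go in shares of pi rad. Converting my numbers, -0.25 m / 0.3 = -0.8333, -0.2 m / 0.3 = -0.6667, 0.55 rad / 3.1416 = 0.1751.

Request:
servo_tool:
  plan:
    - [[-0.1667,-0.1,-0.0333],[0,0,0.035]]
    - [[-0.3333,-0.2,-0.0333],[0,0,0.07]]
    - [[-0.5,-0.3,-0.0333],[0,0,0.105]]
    - [[-0.6667,-0.4,-0.0333],[0,0,0.1401]]
    - [[-0.8333,-0.5,-0.0333],[0,0,0.1751]]
  fingers: 1
  force: 20

```text
t: 0.82
position: [0.3239, 0.2827, 0.2266]
eef_rot: [0.381, 0.924, 0.0, 0.0]
force: [0.9, 0.7, 0.6]
opening: 0.0001
gripper_force: 0.0
```

```bash
cat >> h.py <<'E'
def move(p,yaw=None,tiltR=None):
    """print shift (tool axes) + rotvec to reach world p with tool-y at yaw, tool down"""
    o=env.get_obs();T=R.from_quat(o['eef_rot'])
    d=T.inv().apply(np.array(p)-o['position'])
    if tiltR is None:
        y=np.array([np.cos(yaw),np.sin(yaw),0]);z=np.array([0,0,-1.]);tiltR=R.from_matrix(np.c_[np.cross(y,z),y,z])
    print('shift',d.round(4).tolist(),'turn',(T.inv()*tiltR).as_rotvec().round(4).tolist())
E
python3 - <<'E'
from h import *
print(env.nose_length); show(); show('joints'); move([.5475,.070,.2],.206)
E
```

```text
0.022
{'t': 0.825, 'position': [0.3239, 0.2827, 0.2266], 'eef_rot': [0.3812, 0.9245, 0.0001, 0.0001], 'force': [0.9162, 0.6556, 0.5863], 'ft_torque': [0.0338, -0.02, 0.0137], 'opening': 0.0001}
{'joints': [0.7175, 0.0668, -0.1801, 1.3236, 0.0, 1.4997]}
shift [-0.3085, 0.0067, 0.0266] turn [0.0003, -0.0001, 0.5826]
```

To row units: -0.3 m / 0.3 = -1, 0.02 m / 0.3 = 0.0667, 0.583 rad / 3.1416 = 0.1856.

Request:
servo_tool:
  plan:
    - [[-0.2,0.0033,0],[0,0,0.0372]]
    - [[-0.4,0.01,0],[0,0,0.0745]]
    - [[-0.6,0.0133,0.0333],[0,0,0.1114]]
    - [[-0.8,0.0167,0.0667],[0,0,0.1487]]
    - [[-1,0.0233,0.09],[0,0,0.1856]]

```text
t: 1.45
position: [0.5424, 0.0767, 0.199]
eef_rot: [0.631, 0.776, -0.0, -0.0]
force: [0.4, 1.2, 0.9]
opening: -0.0002
gripper_force: 0.0
```

Request:
servo_tool:
  plan:
    - [[0,0,0],[0,0,0]]

```text
t: 1.58
position: [0.5428, 0.0756, 0.1979]
eef_rot: [0.632, 0.775, -0.001, -0.0]
force: [-0.2, 1.2, -0.6]
opening: -0.0
gripper_force: 0.0
```

Run:
```python
from h import *
show();show('joints'); move([.5475,.070,.156],.206)
```

```text
{'t': 1.575, 'position': [0.5428, 0.0756, 0.1979], 'eef_rot': [0.6317, 0.7752, -0.0008, -0.0004], 'force': [-0.173, 1.2077, -0.6241], 'ft_torque': [0.1351, 0.0304, -0.0161], 'opening': -0.0}
{'joints': [0.1386, 0.3182, 0.058, 1.3124, -0.0005, 1.506]}
shift [-0.0064, 0.0035, 0.0419] turn [-0.0019, 0.0003, -0.0026]
```

To row units: 0.04 m / 0.3 = 0.1333, 0.0035 m / 0.3 = 0.0117.

Request:
servo_tool:
  plan:
    - [[-0.02,0.0117,0.04],[0,0,0]]
    - [[-0.02,0.0117,0.0933],[0,0,0]]
    - [[-0.02,0.0117,0.1333],[0,0,0]]
    - [[-0.02,0.0117,0.1333],[0,0,0]]

```text
t: 2.08
position: [0.5451, 0.0737, 0.1587]
eef_rot: [0.629, 0.777, -0.001, -0.0]
force: [-0.1, 0.3, 0.2]
opening: -0.0002
gripper_force: 0.0
```

Run:
```python
from h import *
show(); move([.5475,.070,.150],.206)
s=snap('side');cv2.imwrite('pics/s1.png',cv2.resize(s['image'][170:300,220:380],None,fx=4,fy=4))
```

```text
{'t': 2.075, 'position': [0.5451, 0.0737, 0.1587], 'eef_rot': [0.629, 0.7774, -0.0005, -0.0005], 'force': [-0.0707, 0.3429, 0.205], 'ft_torque': [0.0293, -0.0144, 0.0054], 'opening': -0.0002}
shift [-0.0042, 0.0016, 0.0087] turn [-0.0014, -0.0001, 0.0043]
```

View pics/s1.png

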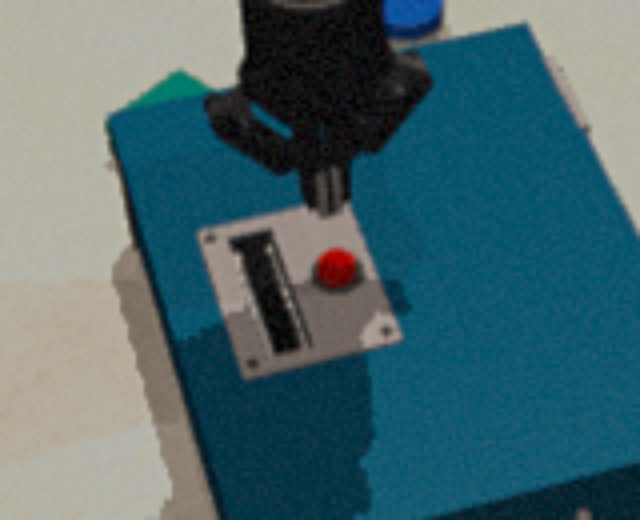

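The crop shows the closed fingertips at (325,210), well above the button at (337,268). The gap looks bigger than I expected, so I'll measure the tip.

Run:
```python
from h import *
for i in range(1):
    s=snap('side');t=snap('top')
    # crop (325,210)/4+ (220,170)
    for u in [(301,215),(301,218),(301,221),(301,222),(301,223),(301,225),(304,237)]: print(u,pts(s,u).round(4).tolist(), s['image'][u[1],u[0]])
    show()
cv2.imwrite('pics/t1.png',cv2.resize(t['image'][200:340,230:410],None,fx=4,fy=4))
```

```text
(301, 215) [[0.5463, 0.0631, 0.2037]] [61 61 65]
(301, 218) [[0.5458, 0.0627, 0.1946]] [64 63 68]
(301, 221) [[0.5453, 0.0633, 0.1844]] [65 67 73]
(301, 222) [[0.5452, 0.0605, 0.1841]] [68 68 68]
(301, 223) [[0.545, 0.0611, 0.1803]] [68 75 81]
(301, 225) [[0.5449, 0.1116, 0.1211]] [140 145 158]
(304, 237) [[0.5496, 0.0627, 0.1308]] [  0   1 106]
{'t': 2.225, 'position': [0.5461, 0.0736, 0.1601], 'eef_rot': [0.6293, 0.7772, 0.0003, 0.0003], 'force': [0.913, -0.7811, 0.2188], 'ft_torque': [0.0109, -0.0521, 0.0224], 'opening': -0.0001}
```

View pics/t1.png

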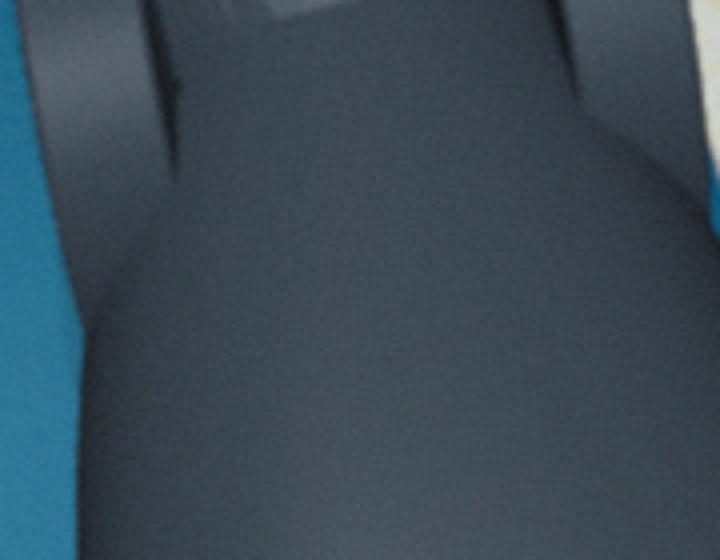

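The top view only shows the gripper's upper body hiding the plate. Side depth puts the tip at z≈0.18, where I expected 0.138. I'll check again.

Run:
```python
from h import *
s=snap('side')
for v in range(214,240,2): print(v,pts(s,(302,v)).round(4).tolist(),s['image'][v,302].tolist())
show();show('joints','joint_vel')
```

```text
214 [[0.5487, 0.0608, 0.209]] [27, 21, 24]
216 [[0.5484, 0.0634, 0.2001]] [30, 27, 31]
218 [[0.5481, 0.0627, 0.1944]] [38, 42, 41]
220 [[0.5478, 0.0632, 0.1874]] [37, 35, 34]
222 [[0.5474, 0.0608, 0.1835]] [45, 47, 51]
224 [[0.5476, 0.1196, 0.1161]] [125, 132, 145]
226 [[0.5472, 0.111, 0.118]] [137, 141, 154]
228 [[0.5468, 0.1049, 0.1174]] [136, 143, 157]
230 [[0.5464, 0.0974, 0.1184]] [136, 144, 154]
232 [[0.546, 0.0896, 0.1196]] [73, 79, 159]
234 [[0.5455, 0.0753, 0.1281]] [0, 5, 172]
236 [[0.5451, 0.0692, 0.1278]] [0, 0, 113]
238 [[0.5447, 0.0645, 0.126]] [1, 7, 109]
{'t': 2.275, 'position': [0.5462, 0.0735, 0.1601], 'eef_rot': [0.6293, 0.7771, 0.0003, 0.0003], 'force': [-0.3011, 0.2381, 0.7617], 'ft_torque': [0.0331, -0.0172, -0.0156], 'opening': 0.0005}
{'joints': [0.1337, 0.3328, -0.0175, 1.2196, 0.0, 1.4951], 'joint_vel': [-0.0014, -0.0006, 0.0019, 0.0012, 0.0004, 0.0012]}
```

To row units: 0.008 m / 0.3 = 0.0267, 0.006 m / 0.3 = 0.02.

Request:
servo_tool:
  plan:
    - [[-0.0133,0.005,0.01],[0,0,0]]
    - [[-0.0133,0.005,0.02],[0,0,0]]
    - [[-0.0133,0.005,0.0267],[0,0,0]]
    - [[-0.0133,0.005,0.0267],[0,0,0]]

```text
t: 2.78
position: [0.5482, 0.0697, 0.1513]
eef_rot: [0.629, 0.777, -0.0, -0.0]
force: [-0.5, 0.3, 0.4]
opening: -0.0003
gripper_force: 0.0
```

```bash
cat >> h.py <<'E'
def tip(c,cols=range(296,312)):
    """lowest finger points (dark/grey, nearer than y<.09, above .137) in side view"""
    v,u=np.mgrid[195:260,280:330];uv=np.c_[u.ravel(),v.ravel()]
    P=pts(c,uv);m=(P[:,2]>.137)&(P[:,2]<.3)&(np.abs(P[:,1]-.07)<.04)
    return uv[m],P[m]
E
python3 - <<'E'
from h import *
show();s=snap('side')
uv,P=tip(s);r=uv[:,1].max()
for k in range(r-6,r+1): m=uv[:,1]==k;print(k,uv[m][:,0].min(),uv[m][:,0].max(),P[m].min(0).round(4),P[m].max(0).round(4))
E
```

```text
{'t': 2.775, 'position': [0.5482, 0.0697, 0.1513], 'eef_rot': [0.6295, 0.777, -0.0001, -0.0001], 'force': [-0.4656, 0.2841, 0.3802], 'ft_torque': [0.0096, 0.0111, 0.0403], 'opening': -0.0003}
221 297 309 [0.5363 0.0558 0.1808] [0.5635 0.0651 0.1916]
222 297 309 [0.5361 0.0558 0.177 ] [0.5633 0.0684 0.1889]
223 298 308 [0.5382 0.0538 0.1761] [0.5609 0.0636 0.1875]
224 298 308 [0.538  0.0559 0.1724] [0.5607 0.064  0.1821]
225 298 306 [0.5379 0.0563 0.1724] [0.556  0.0626 0.1787]
226 299 306 [0.5399 0.0559 0.1711] [0.5558 0.0603 0.1753]
227 301 305 [0.5443 0.0554 0.1658] [0.5534 0.0614 0.1726]
```

To row units: 0.006 m / 0.3 = 0.02, 0.003 m / 0.3 = 0.01.

Request:
servo_tool:
  plan:
    - [[0,0,0.01],[0,0,0]]
    - [[0,0,0.02],[0,0,0]]
    - [[0,0,0.02],[0,0,0]]

```text
t: 3.2
position: [0.5481, 0.0697, 0.1452]
eef_rot: [0.629, 0.777, -0.0, -0.0]
force: [0.6, -0.0, 0.4]
opening: -0.0002
gripper_force: 0.0
```

To row units: 0.006 m / 0.3 = 0.02, 0.003 m / 0.3 = 0.01.

Request:
servo_tool:
  plan:
    - [[0,0,0.01],[0,0,0]]
    - [[0,0,0.02],[0,0,0]]
    - [[0,0,0.02],[0,0,0]]

```text
t: 3.58
position: [0.5481, 0.0697, 0.1392]
eef_rot: [0.63, 0.777, -0.0, -0.0]
force: [0.5, -0.5, -0.5]
opening: 0.0002
gripper_force: 0.0
```

Run:
```python
from h import *
show();s=snap('side')
uv,P=tip(s);r=uv[:,1].max()
for k in range(r-3,r+1): m=uv[:,1]==k;print(k,uv[m][:,0].min(),uv[m][:,0].max(),P[m].min(0).round(4),P[m].max(0).round(4))
cv2.imwrite('pics/s2.png',cv2.resize(s['image'][170:300,220:380],None,fx=4,fy=4))
```

```text
{'t': 3.575, 'position': [0.5481, 0.0697, 0.1392], 'eef_rot': [0.6295, 0.777, -0.0002, -0.0002], 'force': [0.502, -0.5157, -0.5091], 'ft_torque': [-0.0227, 0.0198, -0.0112], 'opening': 0.0002}
228 298 307 [0.5373 0.0567 0.1615] [0.5579 0.0618 0.1679]
229 299 307 [0.5394 0.0571 0.1589] [0.5577 0.0626 0.1641]
230 301 307 [0.5438 0.0568 0.1549] [0.5576 0.0618 0.1611]
231 302 304 [0.5459 0.0542 0.1542] [0.5505 0.06   0.1606]
```

View pics/s2.png

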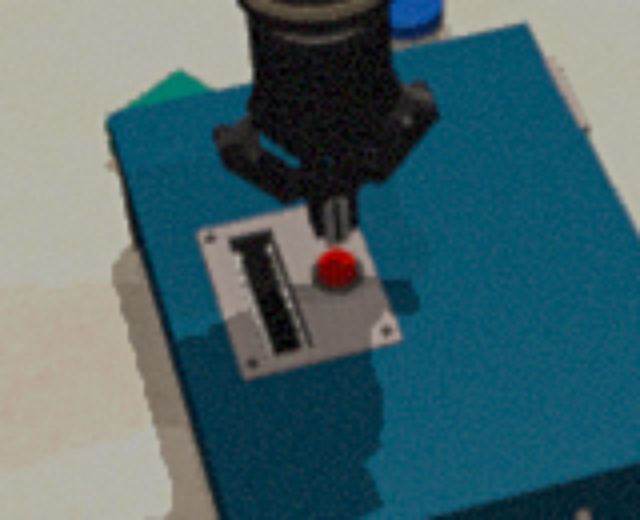

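The fingertips at crop (335,240) are still clear of the button at (337,268). The real tip is about 40 mm higher than its nominal position, so I'll keep going down in small steps and watch the force.

To row units: 0.008 m / 0.3 = 0.0267, 0.006 m / 0.3 = 0.02.

Request:
servo_tool:
  plan:
    - [[0,0,0.01],[0,0,0]]
    - [[0,0,0.02],[0,0,0]]
    - [[0,0,0.0267],[0,0,0]]

```text
t: 4.0
position: [0.5482, 0.0697, 0.1312]
eef_rot: [0.629, 0.777, -0.0, -0.0]
force: [-0.2, 0.4, 0.3]
opening: 0.0
gripper_force: 0.0
```

To row units: 0.008 m / 0.3 = 0.0267, 0.006 m / 0.3 = 0.02.

Request:
servo_tool:
  plan:
    - [[0,0,0.01],[0,0,0]]
    - [[0,0,0.02],[0,0,0]]
    - [[0,0,0.0267],[0,0,0]]

```text
t: 4.38
position: [0.5482, 0.0697, 0.1233]
eef_rot: [0.629, 0.777, -0.0, -0.0]
force: [-0.0, -1.1, -0.1]
opening: -0.0003
gripper_force: 0.0
```

To row units: 0.004 m / 0.3 = 0.0133, 0.002 m / 0.3 = 0.0067.

Request:
servo_tool:
  plan:
    - [[0,0,0.0067],[0,0,0]]
    - [[0,0,0.0133],[0,0,0]]
    - [[0,0,0.0133],[0,0,0]]

```text
t: 4.75
position: [0.5482, 0.0697, 0.1194]
eef_rot: [0.629, 0.777, -0.0, -0.0]
force: [-0.5, -0.9, -0.8]
opening: -0.0003
gripper_force: 0.0
```

To row units: 0.004 m / 0.3 = 0.0133, 0.002 m / 0.3 = 0.0067.

Request:
servo_tool:
  plan:
    - [[0,0,0.0067],[0,0,0]]
    - [[0,0,0.0133],[0,0,0]]
    - [[0,0,0.0133],[0,0,0]]

```text
t: 5.12
position: [0.5482, 0.0696, 0.1153]
eef_rot: [0.63, 0.777, -0.0, -0.0]
force: [-0.3, 0.2, -0.1]
opening: 0.0002
gripper_force: 0.0
```

To row units: 0.004 m / 0.3 = 0.0133, 0.002 m / 0.3 = 0.0067.

Request:
servo_tool:
  plan:
    - [[0,0,0.0067],[0,0,0]]
    - [[0,0,0.0133],[0,0,0]]
    - [[0,0,0.0133],[0,0,0]]

```text
t: 5.5
position: [0.5484, 0.0697, 0.1116]
eef_rot: [0.629, 0.777, 0.0, 0.0]
force: [-0.3, 0.3, 3.3]
opening: 0.0001
gripper_force: 2.0
```

To row units: 0.004 m / 0.3 = 0.0133, 0.002 m / 0.3 = 0.0067.

Request:
servo_tool:
  plan:
    - [[0,0,0.0067],[0,0,0]]
    - [[0,0,0.0133],[0,0,0]]
    - [[0,0,0.0133],[0,0,0]]

```text
t: 5.88
position: [0.5484, 0.0697, 0.1077]
eef_rot: [0.629, 0.777, 0.0, 0.0]
force: [-1.0, -0.7, 6.1]
opening: -0.0001
gripper_force: 2.9
```

Run:
```python
from h import *
show();s=snap('side')
uv,P=tip(s);r=uv[:,1].max()
for k in range(r-3,r+1): m=uv[:,1]==k;print(k,uv[m][:,0].min(),uv[m][:,0].max(),P[m].min(0).round(4),P[m].max(0).round(4))
```

```text
{'t': 5.875, 'position': [0.5484, 0.0697, 0.1077], 'eef_rot': [0.6295, 0.777, 0.0002, 0.0002], 'force': [-1.0011, -0.7147, 6.1208], 'ft_torque': [-0.0572, 0.2346, 0.0405], 'opening': -0.0001}
243 285 292 [0.5049 0.0337 0.1401] [0.521  0.0402 0.1463]
244 286 292 [0.5072 0.0312 0.1423] [0.5208 0.0337 0.1457]
245 286 290 [0.5071 0.0306 0.1416] [0.5161 0.0318 0.1438]
246 286 286 [0.5067 0.0318 0.139 ] [0.5067 0.0318 0.139 ]
```

Pressed with 6 N, and depth now shows the bar's end at z≈0.143, so the handle has popped out. Next I lift clear and re-measure the bar.

To row units: 0.12 m / 0.3 = 0.4, -0.08 m / 0.3 = -0.2667.

Request:
servo_tool:
  plan:
    - [[0,0,-0.05],[0,0,0]]
    - [[0,0,-0.1333],[0,0,0]]
    - [[0,0,-0.2333],[0,0,0]]
    - [[0.2,0,-0.2667],[0,0,0]]
    - [[0.4,0,-0.2667],[0,0,0]]
  fingers: 0.65

```text
t: 6.55
position: [0.5238, 0.1882, 0.1894]
eef_rot: [0.63, 0.776, 0.001, 0.001]
force: [0.7, 0.5, -0.2]
opening: 0.0297
gripper_force: 0.0
```

To row units: 0.06 m / 0.3 = 0.2, 0.05 m / 0.3 = 0.1667.

Request:
servo_tool:
  plan:
    - [[0.1667,0,0],[0,0,0]]
    - [[0.2,0,0],[0,0,0]]

```text
t: 6.8
position: [0.5101, 0.2484, 0.1882]
eef_rot: [0.628, 0.778, 0.0, -0.0]
force: [-0.4, -0.0, -0.0]
opening: 0.0298
gripper_force: 0.0
```

Run:
```python
from h import *
show()
for n in('top','side'):
    c=snap(n); P=c['image']
    v,u=np.mgrid[200:330,230:400];uv=np.c_[u.ravel(),v.ravel()]
    W=pts(c,uv);m=(W[:,2]>.135)&(W[:,2]<.152)&(np.hypot(W[:,0]-.506,W[:,1]-.0615)<.06)
    print(n,m.sum(),W[m].mean(0),np.median(W[m][:,2]))
    if m.sum()>20:
        r=cv2.minAreaRect(uv[m].astype(np.float32));print(r,pts(c,r[0],.145)); B=pts(c,cv2.boxPoints(r),.145);print(B.round(4).tolist())
    k=blob(red(P),280,340,220,290);print('btn',pts(c,cen(k),.129))
cv2.imwrite('pics/s3.png',cv2.resize(c['image'][130:300,190:390],None,fx=4,fy=3.5))
```

```text
{'t': 6.8, 'position': [0.5101, 0.2484, 0.1882], 'eef_rot': [0.6282, 0.778, 0.0003, -0.0], 'force': [-0.4154, -0.0267, -0.0425], 'ft_torque': [0.0038, 0.019, -0.0352], 'opening': 0.0298}
top 470 [0.50450699 0.0622925  0.14383437] 0.1439750966897318
((319.0482482910156, 286.6792907714844), (9.50760269165039, 49.72921371459961), 74.93151092529297) [[0.50432209 0.06224317 0.145     ]]
[[0.5035, 0.1068, 0.145], [0.5218, 0.0209, 0.145], [0.5052, 0.0177, 0.145], [0.487, 0.1032, 0.145]]
btn [[0.54633016 0.07028519 0.129     ]]
side 223 [0.50875815 0.05625483 0.14384881] 0.1442046566716435
((286.3999938964844, 236.6999969482422), (30.674089431762695, 7.273238182067871), 71.56504821777344) [[0.50903701 0.05498559 0.145     ]]
[[0.4912, 0.1001, 0.145], [0.5077, 0.1059, 0.145], [0.526, 0.0121, 0.145], [0.5102, 0.0069, 0.145]]
btn [[0.54897692 0.0690699  0.129     ]]
```

View pics/s3.png

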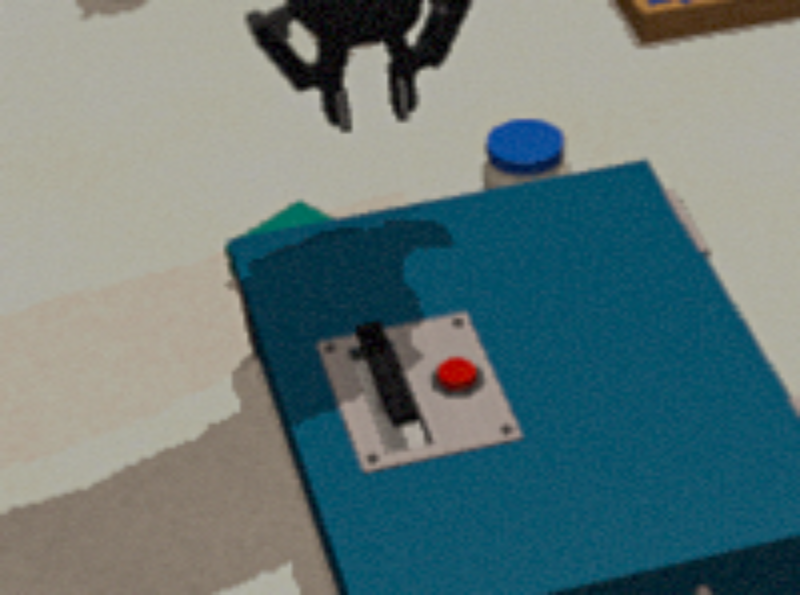

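The crop shows the handle standing proud at (387,375), the button back up at (457,372), and the gripper clear above. Next I go over the stem with the fingers straddling the bar.

Run:
```python
from h import *
move([.506,.0615,.150],.207)
```

```text
shift [-0.1799, -0.0433, 0.038] turn [0.0003, 0.0, 0.0037]
```

To row units: -0.18 m / 0.3 = -0.6, -0.038 m / 0.3 = -0.1267, 0.004 rad / 3.1416 = 0.0013.

Request:
servo_tool:
  plan:
    - [[-0.1833,-0.0433,0],[0,0,0.0006]]
    - [[-0.3667,-0.0867,0],[0,0,0.0013]]
    - [[-0.5333,-0.1267,0.0333],[0,0,0.0013]]
    - [[-0.6,-0.1433,0.0833],[0,0,0.0013]]
    - [[-0.6,-0.1433,0.1],[0,0,0.0013]]
  fingers: 0.7

```text
t: 7.52
position: [0.5058, 0.0582, 0.1573]
eef_rot: [0.633, 0.775, -0.0, -0.0]
force: [-0.3, -0.1, -0.8]
opening: 0.0257
gripper_force: 0.0
```

Run:
```python
from h import *
show();move([.506,.0615,.1125],.207)
s=snap('side')
cv2.imwrite('pics/s4.png',cv2.resize(s['image'][170:290,220:380],None,fx=5,fy=5))
v,u=np.mgrid[190:255,265:325];uv=np.c_[u.ravel(),v.ravel()];P=pts(s,uv)
m=(P[:,2]>.152)&(P[:,2]<.3)&(abs(P[:,1]-.06)<.05)
for k in range(uv[m][:,1].max()-6,uv[m][:,1].max()+1,2):
    q=m&(uv[:,1]==k);print(k,sorted(P[q][:,0].round(3)),P[q][:,1:].mean(0))
```

```text
{'t': 7.525, 'position': [0.5058, 0.0582, 0.1573], 'eef_rot': [0.6326, 0.7745, -0.0003, -0.0001], 'force': [-0.3441, -0.1314, -0.7776], 'ft_torque': [-0.002, 0.038, 0.0206], 'opening': 0.0257}
shift [0.0032, 0.0009, 0.0448] turn [-0.0007, 0.0003, -0.0059]
226 [np.float64(0.483), np.float64(0.485), np.float64(0.487), np.float64(0.489), np.float64(0.491), np.float64(0.494), np.float64(0.496), np.float64(0.52), np.float64(0.522), np.float64(0.524), np.float64(0.527), np.float64(0.529), np.float64(0.531)] [0.04898818 0.18741217]
228 [np.float64(0.482), np.float64(0.484), np.float64(0.486), np.float64(0.488), np.float64(0.491), np.float64(0.493), np.float64(0.495), np.float64(0.522), np.float64(0.524), np.float64(0.526)] [0.04636576 0.18442367]
230 [np.float64(0.483), np.float64(0.486), np.float64(0.488), np.float64(0.49), np.float64(0.492), np.float64(0.495)] [0.04452371 0.18098269]
232 [np.float64(0.49), np.float64(0.492), np.float64(0.494)] [0.04246743 0.17627483]
```

View pics/s4.png

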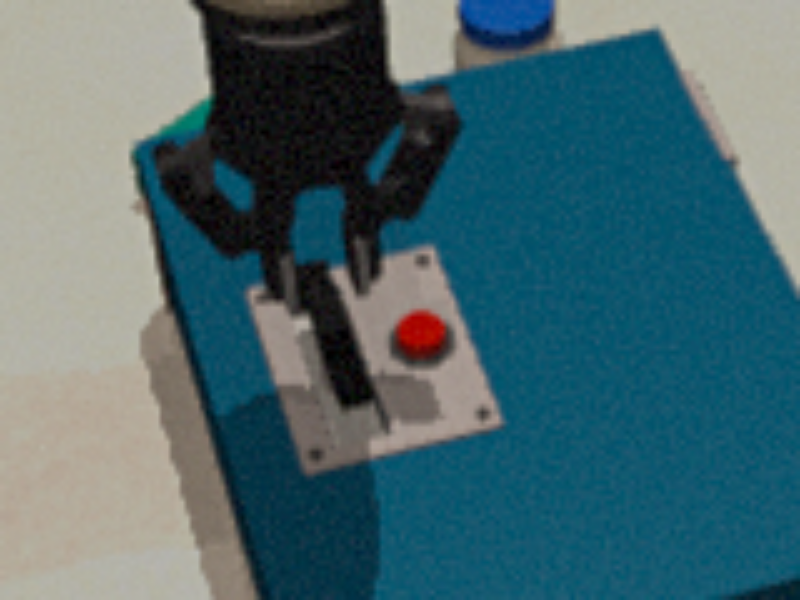

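The fingers straddle the bar, one on each side at crop (290,300) and (363,285), and are well clear of the button. I go down to bar level.

To row units: 0.043 m / 0.3 = 0.1433, 0.035 m / 0.3 = 0.1167, -0.006 rad / 3.1416 = -0.0019.

Request:
servo_tool:
  plan:
    - [[0.01,0.0033,0.04],[0,0,-0.0019]]
    - [[0.01,0.0033,0.0833],[0,0,-0.0019]]
    - [[0.01,0.0033,0.1167],[0,0,-0.0019]]
    - [[0.01,0.0033,0.1433],[0,0,-0.0019]]
    - [[0.01,0.0033,0.1433],[0,0,-0.0019]]

```text
t: 8.2
position: [0.5062, 0.0639, 0.1139]
eef_rot: [0.629, 0.778, -0.0, -0.0]
force: [-0.5, 0.1, -0.5]
opening: 0.0259
gripper_force: 0.0
```

Request:
servo_tool:
  plan:
    - [[0,0,0],[0,0,0]]
    - [[0,0,0],[0,0,0]]
    - [[0,0,0],[0,0,0]]
  fingers: 1
  force: 20

```text
t: 8.57
position: [0.507, 0.064, 0.1148]
eef_rot: [0.629, 0.778, 0.0, 0.0]
force: [4.2, 1.7, -3.4]
opening: 0.0153
gripper_force: 25.1
```

Run:
```python
from h import *
show();move([.506,.0615,.1125],.207);show('joints')
```

```text
{'t': 8.575, 'position': [0.507, 0.064, 0.1148], 'eef_rot': [0.6287, 0.7776, 0.0003, 0.0002], 'force': [4.1776, 1.7203, -3.3861], 'ft_torque': [0.3859, -0.6606, -0.0095], 'opening': 0.0153}
shift [-0.0022, -0.0015, 0.0023] turn [0.0008, -0.0001, 0.004]
{'joints': [0.1255, 0.2762, -0.2132, 1.0806, 0.0001, 1.4853]}
```

To row units: 0.0025 m / 0.3 = 0.0083, 0.0022 m / 0.3 = 0.0073, 0.75 rad / 3.1416 = 0.2387.

Request:
servo_tool:
  plan:
    - [[0,0.0043,0],[0,0,0.0477]]
    - [[-0.0003,0.0057,0],[0,0,0.0955]]
    - [[-0.0007,0.0067,0],[0,0,0.1432]]
    - [[-0.0013,0.0073,0],[0,0,0.191]]
    - [[-0.002,0.0083,0],[0,0,0.2387]]

```text
t: 9.2
position: [0.508, 0.0639, 0.1144]
eef_rot: [0.871, 0.491, -0.001, -0.001]
force: [-6.6, 1.5, 1.1]
opening: 0.0151
gripper_force: 25.7
```

To row units: 0.03 rad / 3.1416 = 0.0095.

Request:
servo_tool:
  plan:
    - [[0,0,0],[0,0,0.0064]]
    - [[0,0,0],[0,0,0.0095]]

```text
t: 9.45
position: [0.508, 0.0639, 0.1144]
eef_rot: [0.877, 0.48, -0.001, -0.001]
force: [-5.3, 1.0, 1.8]
opening: 0.0152
gripper_force: 25.7
```

```bash
cat >> h.py <<'E'
def turn():
    o=env.get_obs();y=R.from_quat(o['eef_rot']).apply([0,1,0]);T=R.from_quat(o['eef_rot'])
    print('turn',round(.207-np.arctan2(y[1],y[0]),4),'F',np.round(o['force'],1),'Ftool',T.inv().apply(o['force']).round(1),'M',np.round(o['ft_torque'],3),'pos',np.round(o['position'],4),'t',o['t'],'grip',np.round(o['gripper_force'],1),'op',np.round(o['opening'],4),'q',np.round(o['joints'],2))
E
python3 -c "
from h import *
turn()"
```

```text
turn 0.7763 F [-5.3  1.   1.8] Ftool [-2.  -5.  -1.8] M [0.308 1.112 0.203] pos [0.508  0.0639 0.1144] t 9.45 grip 25.7 op 0.0152 q [ 0.12  0.28 -0.21  1.08  0.    2.26]
```

To row units: -0.001 m / 0.3 = -0.0033, 0.03 rad / 3.1416 = 0.0095.

Request:
servo_tool:
  plan:
    - [[0,-0.0033,0],[0,0,0.0095]]
    - [[0,-0.0033,0],[0,0,0.0191]]
    - [[0,-0.0033,0],[0,0,0.0191]]

```text
t: 9.82
position: [0.5081, 0.0639, 0.1145]
eef_rot: [0.892, 0.453, -0.0, 0.0]
force: [-2.5, -4.6, 2.6]
opening: 0.0152
gripper_force: 25.7
```

```bash
python3 -c "
from h import *
turn()"
```

```text
turn 0.8377 F [-2.5 -4.6  2.6] Ftool [-5.2  0.7 -2.6] M [-0.846  0.695  0.18 ] pos [0.5081 0.0639 0.1145] t 9.825 grip 25.7 op 0.0152 q [ 0.13  0.28 -0.21  1.08 -0.    2.33]
```

To row units: 0.05 rad / 3.1416 = 0.0159.

Request:
servo_tool:
  plan:
    - [[0,0,0],[0,0,0.008]]
    - [[0,0,0],[0,0,0.0159]]
    - [[0,0,0],[0,0,0.0159]]

```text
t: 10.2
position: [0.5081, 0.064, 0.1145]
eef_rot: [0.903, 0.431, -0.0, 0.0]
force: [-2.6, -5.1, 1.4]
opening: 0.0151
gripper_force: 25.7
```

```bash
python3 -c "
from h import *
turn()"
```

```text
turn 0.8876 F [-2.6 -5.1  1.4] Ftool [-5.6  1.2 -1.4] M [-0.921  0.62   0.155] pos [0.5081 0.064  0.1145] t 10.2 grip 25.7 op 0.0151 q [ 0.13  0.28 -0.21  1.08 -0.    2.38]
```

To row units: -0.001 m / 0.3 = -0.0033, 0.02 rad / 3.1416 = 0.0064.

Request:
servo_tool:
  plan:
    - [[-0.0033,0,0],[0,0,0.0064]]
    - [[-0.0033,0,0],[0,0,0.0127]]
    - [[-0.0033,0,0],[0,0,0.0127]]

```text
t: 10.58
position: [0.508, 0.0638, 0.1147]
eef_rot: [0.911, 0.413, 0.0, -0.0]
force: [1.9, 0.5, 1.4]
opening: 0.0156
gripper_force: 25.7
```

```bash
python3 -c "
from h import *
turn()"
```

```text
turn 0.9266 F [1.9 0.5 1.4] Ftool [ 1.7  1.1 -1.4] M [ 0.319 -0.382  0.156] pos [0.508  0.0638 0.1147] t 10.575 grip 25.7 op 0.0156 q [ 0.12  0.28 -0.21  1.08  0.    2.42]
```

To row units: 0.04 rad / 3.1416 = 0.0127.

Request:
servo_tool:
  plan:
    - [[0,0,0],[0,0,0.0064]]
    - [[0,0,0],[0,0,0.0127]]
    - [[0,0,0],[0,0,0.0127]]

```text
t: 10.95
position: [0.508, 0.0637, 0.1146]
eef_rot: [0.919, 0.395, 0.0, 0.0]
force: [5.1, 3.0, 1.4]
opening: 0.0155
gripper_force: 25.8
```

```bash
python3 -c "
from h import *
turn()"
```

```text
turn 0.9664 F [5.1 3.  1.4] Ftool [ 5.7  1.7 -1.4] M [ 0.479 -0.835  0.234] pos [0.508  0.0637 0.1146] t 10.95 grip 25.8 op 0.0155 q [ 0.12  0.28 -0.21  1.08  0.    2.45]
```

To row units: 0.04 rad / 3.1416 = 0.0127.

Request:
servo_tool:
  plan:
    - [[0,0,0],[0,0,0.0064]]
    - [[0,0,0],[0,0,0.0127]]
    - [[0,0,0],[0,0,0.0127]]

```text
t: 11.32
position: [0.508, 0.0637, 0.1146]
eef_rot: [0.927, 0.376, 0.0, 0.0]
force: [4.8, 2.8, 2.4]
opening: 0.0153
gripper_force: 25.9
```

```bash
python3 -c "
from h import *
turn()"
```

```text
turn 1.0068 F [4.8 2.8 2.4] Ftool [ 5.4  1.4 -2.4] M [ 0.523 -0.962  0.357] pos [0.508  0.0637 0.1146] t 11.325 grip 25.9 op 0.0153 q [ 0.12  0.28 -0.21  1.08  0.    2.5 ]
```

Request:
servo_tool:
  plan:
    - [[0,0,0],[0,0,0]]
    - [[0,0,0],[0,0,0]]
  force: 40

```text
t: 11.58
position: [0.508, 0.0637, 0.1146]
eef_rot: [0.927, 0.376, 0.0, 0.0]
force: [4.8, 2.4, 1.8]
opening: 0.0145
gripper_force: 45.3
```

```bash
cat >> h.py <<'E'
XC=np.array([np.cos(.207),np.sin(.207),0]);YC=np.array([-np.sin(.207),np.cos(.207),0])
def lift(dphis,hz,H0=np.array([.5070,.0620,0])+.222*XC):
    o=env.get_obs();T=R.from_quat(o['eef_rot']);p=np.array(o['position']);H=H0+[0,0,hz]
    for d in dphis:
        r=R.from_rotvec(YC*d)
        print('  hz',hz,d,T.inv().apply(H+r.apply(p-H)-p).round(4).tolist(),T.inv().apply(YC*d).round(4).tolist())
    z=T.apply([0,0,1]);tilt=np.arctan2(-z@XC,-z[2])
    n=-z; xl=np.cross(YC,n)  # lid-fixed axes from tool tilt
    F=np.array(o['force']);print('tilt',tilt.round(4),'F lid x,y,n',[round(float(F@a),1) for a in(xl,YC,n)],'M.n',round(float(np.array(o['ft_torque'])@n),3))
E
python3 -c "
from h import *
turn();lift([.0075,.015,.03],.112);lift([.015,.03],.0743)"
```

```text
turn 1.0066 F [4.8 2.4 1.8] Ftool [ 5.1  1.6 -1.8] M [ 0.451 -0.978  0.361] pos [0.508  0.0637 0.1146] t 11.575 grip 45.3 op 0.0145 q [ 0.12  0.28 -0.21  1.08  0.    2.5 ]
  hz 0.112 0.0075 [0.0, 0.0, -0.0017] [0.004, -0.0063, 0.0]
  hz 0.112 0.015 [0.0001, 0.0, -0.0033] [0.008, -0.0127, 0.0]
  hz 0.112 0.03 [0.0002, 0.0001, -0.0066] [0.016, -0.0253, 0.0]
tilt -0.0006 F lid x,y,n [5.2, 1.4, 1.8] M.n 0.36
  hz 0.0743 0.015 [0.0005, 0.0003, -0.0033] [0.008, -0.0127, 0.0]
  hz 0.0743 0.03 [0.0011, 0.0007, -0.0066] [0.016, -0.0253, 0.0]
tilt -0.0006 F lid x,y,n [5.2, 1.4, 1.8] M.n 0.36
```

To row units: -0.0033 m / 0.3 = -0.011, 0.0007 m / 0.3 = 0.0023, -0.0127 rad / 3.1416 = -0.004.

Request:
servo_tool:
  plan:
    - [[0.001,0.0007,-0.0033],[0.001,-0.0013,0]]
    - [[0.0017,0.001,-0.0067],[0.0016,-0.0025,0]]
    - [[0.0023,0.0013,-0.011],[0.0025,-0.004,0]]
    - [[0.0023,0.0013,-0.011],[0.0025,-0.004,0]]

```text
t: 12.08
position: [0.5079, 0.0637, 0.1171]
eef_rot: [0.926, 0.376, -0.008, -0.001]
force: [3.2, 0.8, -9.8]
opening: 0.0151
gripper_force: 44.0
```

```bash
python3 -c "
from h import *
turn();lift([.0075,.015],.0743)"
```

```text
turn 1.0064 F [ 3.2  0.8 -9.8] Ftool [2.9 1.7 9.8] M [ 0.371 -0.807  0.334] pos [0.5079 0.0637 0.1171] t 12.075 grip 44.0 op 0.0151 q [ 0.13  0.29 -0.18  1.11 -0.    2.5 ]
  hz 0.0743 0.0075 [0.0003, 0.0002, -0.0017] [0.004, -0.0063, -0.0]
  hz 0.0743 0.015 [0.0005, 0.0003, -0.0033] [0.008, -0.0127, -0.0]
tilt 0.0168 F lid x,y,n [3.4, 0.1, -9.8] M.n 0.337
```

To row units: -0.002 m / 0.3 = -0.0067, -0.001 m / 0.3 = -0.0033, -0.007 rad / 3.1416 = -0.0022.

Request:
servo_tool:
  plan:
    - [[0.0007,0.0003,-0.0033],[0.0006,-0.0011,0]]
    - [[0.001,0.0007,-0.0067],[0.0014,-0.0022,0]]
    - [[0.001,0.0007,-0.0067],[0.0014,-0.0022,0]]

```text
t: 12.45
position: [0.5082, 0.0637, 0.1196]
eef_rot: [0.926, 0.376, -0.012, -0.002]
force: [-3.4, -0.1, -8.8]
opening: 0.0148
gripper_force: 44.1
```

```bash
python3 -c "
from h import *
turn();lift([.02,.04,.06],.0743);lift([.02,.06],.112)"
```

```text
turn 1.0062 F [-3.4 -0.1 -8.8] Ftool [-2.3 -2.2  8.9] M [0.001 0.56  0.33 ] pos [0.5082 0.0637 0.1196] t 12.45 grip 44.1 op 0.0148 q [ 0.13  0.3  -0.17  1.13 -0.    2.5 ]
  hz 0.0743 0.02 [0.0007, 0.0004, -0.0044] [0.0107, -0.0169, 0.0]
  hz 0.0743 0.04 [0.0015, 0.0009, -0.0088] [0.0214, -0.0338, 0.0]
  hz 0.0743 0.06 [0.0024, 0.0015, -0.0132] [0.0321, -0.0507, 0.0]
tilt 0.0249 F lid x,y,n [-3.2, 0.6, -8.9] M.n 0.333
  hz 0.112 0.02 [0.0001, 0.0, -0.0044] [0.0107, -0.0169, 0.0]
  hz 0.112 0.06 [0.0004, 0.0003, -0.0132] [0.0321, -0.0507, 0.0]
tilt 0.0249 F lid x,y,n [-3.2, 0.6, -8.9] M.n 0.333
```

To row units: -0.0132 m / 0.3 = -0.044, -0.0088 m / 0.3 = -0.0293, -0.0507 rad / 3.1416 = -0.0161.

Request:
servo_tool:
  plan:
    - [[0,0,-0.0147],[0.0034,-0.0054,0]]
    - [[0,0,-0.0293],[0.0068,-0.0108,0]]
    - [[0.0003,0,-0.044],[0.0102,-0.0161,0]]
    - [[0.0003,0,-0.044],[0.0102,-0.0161,0]]

```text
t: 12.95
position: [0.5093, 0.064, 0.1334]
eef_rot: [0.926, 0.376, -0.042, -0.007]
force: [-8.2, -1.1, 2.4]
opening: 0.0147
gripper_force: 45.4
```

```bash
python3 -c "
from h import *
turn();lift([.03,.06,.09],.0743);lift([.03,.06,.09],.112)"
```

```text
turn 1.0076 F [-8.2 -1.1  2.4] Ftool [-6.8 -5.1 -1.7] M [-0.184  1.536  0.395] pos [0.5093 0.064  0.1334] t 12.95 grip 45.4 op 0.0147 q [ 0.13  0.35 -0.07  1.24 -0.01  2.5 ]
  hz 0.0743 0.03 [0.0011, 0.0007, -0.0067] [0.0161, -0.0253, -0.0]
  hz 0.0743 0.06 [0.0024, 0.0015, -0.0133] [0.0321, -0.0507, -0.0]
  hz 0.0743 0.09 [0.0038, 0.0024, -0.0199] [0.0482, -0.076, -0.0]
tilt 0.0845 F lid x,y,n [-8.4, 0.6, 1.7] M.n 0.405
  hz 0.112 0.03 [0.0002, 0.0001, -0.0066] [0.0161, -0.0253, -0.0]
  hz 0.112 0.06 [0.0005, 0.0003, -0.0132] [0.0321, -0.0507, -0.0]
  hz 0.112 0.09 [0.001, 0.0006, -0.0198] [0.0482, -0.076, -0.0]
tilt 0.0845 F lid x,y,n [-8.4, 0.6, 1.7] M.n 0.405
```

To row units: -0.0198 m / 0.3 = -0.066, -0.0132 m / 0.3 = -0.044, -0.04 rad / 3.1416 = -0.0127.

Request:
servo_tool:
  plan:
    - [[-0.0033,-0.0023,-0.022],[0.0051,-0.0081,-0.0064]]
    - [[-0.0033,-0.0023,-0.044],[0.0102,-0.0161,-0.0127]]
    - [[-0.0017,-0.0013,-0.066],[0.0153,-0.0242,-0.0127]]
    - [[-0.0017,-0.0013,-0.066],[0.0153,-0.0242,-0.0127]]

```text
t: 13.45
position: [0.5119, 0.0645, 0.1533]
eef_rot: [0.915, 0.393, -0.084, -0.016]
force: [3.9, 1.0, -0.6]
opening: 0.0144
gripper_force: 45.2
```

```bash
python3 -c "
from h import *
turn();lift([.04,.08,.12],.112)"
```

```text
turn 0.9727 F [ 3.9  1.  -0.6] Ftool [ 3.4  2.1 -0.1] M [ 0.369 -0.926  0.197] pos [0.5119 0.0645 0.1533] t 13.45 grip 45.2 op 0.0144 q [ 0.13  0.43  0.09  1.4  -0.01  2.47]
  hz 0.112 0.04 [0.0003, 0.0002, -0.0088] [0.0227, -0.0329, -0.0001]
  hz 0.112 0.08 [0.0008, 0.0006, -0.0176] [0.0455, -0.0658, -0.0002]
  hz 0.112 0.12 [0.0016, 0.0012, -0.0264] [0.0682, -0.0987, -0.0003]
tilt 0.1712 F lid x,y,n [4.0, 0.2, 0.1] M.n 0.221
```

To row units: -0.0264 m / 0.3 = -0.088, -0.0176 m / 0.3 = -0.0587, -0.0987 rad / 3.1416 = -0.0314.

Request:
servo_tool:
  plan:
    - [[0.0027,0.0013,-0.0293],[0.0072,-0.0105,0]]
    - [[0.0043,0.0027,-0.0587],[0.0145,-0.0209,0]]
    - [[0.0067,0.0047,-0.088],[0.0217,-0.0314,0]]
    - [[0.0067,0.0047,-0.088],[0.0217,-0.0314,0]]

```text
t: 13.95
position: [0.518, 0.0658, 0.1784]
eef_rot: [0.909, 0.391, -0.143, -0.028]
force: [2.2, 0.7, -0.3]
opening: 0.0145
gripper_force: 45.2
```

```bash
python3 -c "
from h import *
turn();lift([.04,.08,.12],.112)"
```

```text
turn 0.986 F [ 2.2  0.7 -0.3] Ftool [ 2.   1.2 -0.3] M [ 0.323 -0.701  0.251] pos [0.518  0.0658 0.1784] t 13.95 grip 45.2 op 0.0145 q [ 0.14  0.56  0.33  1.63 -0.02  2.47]
  hz 0.112 0.04 [0.0002, 0.0002, -0.0088] [0.0227, -0.0329, -0.0001]
  hz 0.112 0.08 [0.0008, 0.0006, -0.0176] [0.0455, -0.0658, -0.0002]
  hz 0.112 0.12 [0.0016, 0.0011, -0.0264] [0.0682, -0.0987, -0.0003]
tilt 0.2922 F lid x,y,n [2.3, 0.2, 0.3] M.n 0.288
```

To row units: -0.0264 m / 0.3 = -0.088, -0.0176 m / 0.3 = -0.0587, -0.0987 rad / 3.1416 = -0.0314.

Request:
servo_tool:
  plan:
    - [[0.0013,0.001,-0.0293],[0.0072,-0.0105,0]]
    - [[0.0033,0.0023,-0.0587],[0.0145,-0.0209,0]]
    - [[0.006,0.0043,-0.088],[0.0217,-0.0314,0]]
    - [[0.006,0.0043,-0.088],[0.0217,-0.0314,0]]

```text
t: 14.45
position: [0.527, 0.0678, 0.2028]
eef_rot: [0.899, 0.386, -0.201, -0.039]
force: [1.1, -0.9, 1.0]
opening: 0.0145
gripper_force: 45.3
```

```bash
python3 -c "
from h import *
turn();lift([.03,.06,.08,.1],.112)"
```

```text
turn 1.0063 F [ 1.1 -0.9  1. ] Ftool [-0.3  1.1 -1.3] M [ 0.232 -0.439  0.224] pos [0.527  0.0678 0.2028] t 14.45 grip 45.3 op 0.0145 q [ 0.14  0.72  0.62  1.88 -0.03  2.48]
  hz 0.112 0.03 [0.0001, 0.0001, -0.0066] [0.017, -0.0247, -0.0001]
  hz 0.112 0.06 [0.0004, 0.0003, -0.0132] [0.0341, -0.0494, -0.0001]
  hz 0.112 0.08 [0.0007, 0.0005, -0.0176] [0.0455, -0.0658, -0.0002]
  hz 0.112 0.1 [0.0011, 0.0008, -0.022] [0.0568, -0.0823, -0.0002]
tilt 0.4127 F lid x,y,n [0.4, -1.1, 1.3] M.n 0.259
```

To row units: -0.0132 m / 0.3 = -0.044, -0.0066 m / 0.3 = -0.022, -0.0494 rad / 3.1416 = -0.0157.

Request:
servo_tool:
  plan:
    - [[0.0003,0.0003,-0.022],[0.0054,-0.0079,0]]
    - [[0.0013,0.001,-0.044],[0.0109,-0.0157,0]]
    - [[0.0013,0.001,-0.044],[0.0109,-0.0157,0]]

```text
t: 14.82
position: [0.5326, 0.069, 0.2147]
eef_rot: [0.893, 0.384, -0.229, -0.045]
force: [2.0, 0.4, -0.8]
opening: 0.0147
gripper_force: 45.1
```

```bash
python3 -c "
from h import *
turn();lift([.02,.04],.112)"
```

```text
turn 1.019 F [ 2.   0.4 -0.8] Ftool [ 1.8  1.2 -0.2] M [ 0.336 -0.899  0.257] pos [0.5326 0.069  0.2147] t 14.825 grip 45.1 op 0.0147 q [ 0.15  0.82  0.81  2.02 -0.03  2.48]
  hz 0.112 0.02 [0.0001, 0.0001, -0.0044] [0.0114, -0.0165, -0.0]
  hz 0.112 0.04 [0.0002, 0.0002, -0.0088] [0.0227, -0.0329, -0.0001]
tilt 0.4721 F lid x,y,n [2.2, 0.0, 0.2] M.n 0.292
```

Request:
servo_tool:
  plan:
    - [[0,0,0],[0,0,0]]
    - [[0,0,0],[0,0,0]]
    - [[0,0,0],[0,0,0]]
  fingers: 0.4
  force: 20

```text
t: 15.2
position: [0.532, 0.0689, 0.2153]
eef_rot: [0.893, 0.384, -0.23, -0.045]
force: [-0.5, 0.5, 0.6]
opening: 0.0512
gripper_force: 0.8
```

To row units: -0.045 m / 0.3 = -0.15, -0.03 m / 0.3 = -0.1, 0.1 rad / 3.1416 = 0.0318.

Request:
servo_tool:
  plan:
    - [[0,0,-0.0167],[-0.0032,0.0048,0]]
    - [[0,0,-0.04],[-0.0064,0.0095,0]]
    - [[0,0,-0.0667],[-0.0095,0.0159,0]]
    - [[0,0,-0.1],[-0.0159,0.0239,0]]
    - [[0,0,-0.15],[-0.0223,0.0318,0]]

```text
t: 15.82
position: [0.5525, 0.0733, 0.256]
eef_rot: [0.905, 0.389, -0.17, -0.033]
force: [-0.9, 0.3, 0.5]
opening: 0.0514
gripper_force: 0.0
```

Run:
```python
from h import *
turn();lift([],.112)
s=snap('side');cv2.imwrite('pics/s5.png',s['image'])
# lid surface plane: blue points with z>.125
v,u=np.mgrid[120:340,220:420];uv=np.c_[u.ravel(),v.ravel()];W=pts(s,uv)
im=s['image'][uv[:,1],uv[:,0]].astype(int)
m=(im[:,0]>im[:,2]+40)&(W[:,2]>.125)&(W[:,2]<.25)
xc=(W-[.507,.062,0])@XC;m&=(xc>-.08)&(xc<.2)
A=np.c_[xc,W@YC,np.ones(len(xc))][m];z=W[m][:,2]
for _ in range(5):
    k=np.linalg.lstsq(A,z,rcond=None)[0];r=abs(A@k-z);A,z=A[r<.01],z[r<.01]
print('lid angle',np.arctan(-k[0]),k,len(z))
```

```text
turn 0.9944 F [-0.9  0.3  0.5] Ftool [-0.5 -1.  -0.1] M [ 0.089 -0.285  0.037] pos [0.5525 0.0733 0.256 ] t 15.825 grip 0.0 op 0.0514 q [ 0.15  0.75  0.83  2.   -0.02  2.48]
tilt 0.3487 F lid x,y,n [-1.0, 0.5, 0.1] M.n 0.044
lid angle 0.4655174866948491 [-5.02339537e-01  4.44652269e-04  2.28709633e-01] 8477
```

View pics/s5.png

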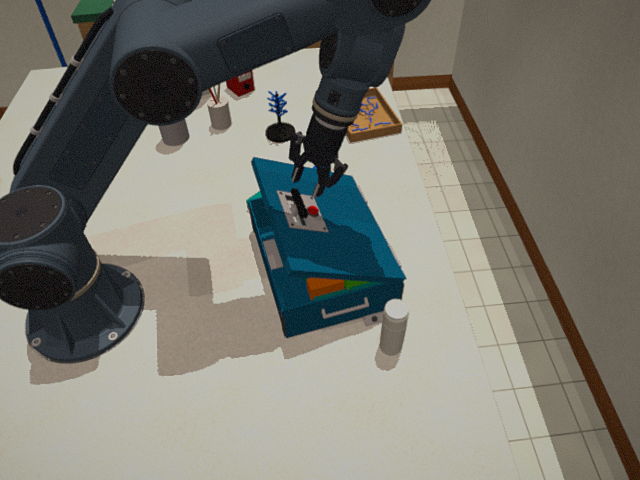

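The side view shows the lid standing open with the gripper clear above the handle at about (320,170). The plane fit gives 0.466 rad, which is a thin margin. I'll back off further and check that angle in both views, using the bench plane as the bias reference.

To row units: -0.09 m / 0.3 = -0.3, -0.06 m / 0.3 = -0.2, 0.16 rad / 3.1416 = 0.0509.

Request:
servo_tool:
  plan:
    - [[0,0,-0.1],[-0.0127,0.0223,0]]
    - [[0,0,-0.2],[-0.0255,0.0446,0]]
    - [[0,0,-0.3],[-0.0318,0.0509,0]]

```text
t: 16.25
position: [0.5808, 0.0794, 0.3403]
eef_rot: [0.916, 0.393, -0.076, -0.018]
force: [-0.9, -0.5, -0.1]
opening: 0.0512
gripper_force: 0.0
```

```bash
cat > ang.py <<'E'
from h import *
turn();lift([],.112)
for n in('side','top'):
    s=snap(n)
    v,u=np.mgrid[100:400:2,120:520:2];uv=np.c_[u.ravel(),v.ravel()];W=pts(s,uv)
    im=s['image'][uv[:,1],uv[:,0]].astype(int)
    xc=(W-[.507,.062,0])@XC; yc=(W-[.507,.062,0])@YC
    lid=(im[:,0]>im[:,2]+40)&(W[:,2]>.125)&(W[:,2]<.26)&(xc>-.08)&(xc<.2)
    bench=(W[:,2]<.015)&(W[:,2]>-.015)&(abs(xc-.08)<.35)&(abs(yc)<.4)
    for l,m in(('lid',lid),('bench',bench)):
        A=np.c_[xc,yc,np.ones(len(xc))][m];z=W[m][:,2]
        for _ in range(6):
            k=np.linalg.lstsq(A,z,rcond=None)[0];r=abs(A@k-z);A,z=A[r<.008],z[r<.008]
        print(n,l,'angle',np.arctan(-k[0]).round(4),k.round(4),len(z))
    print(s['image'].shape)
    cv2.imwrite('pics/'+n+'_e.png',s['image'])
E
python3 ang.py
```

```text
turn 0.9733 F [-0.9 -0.5 -0.1] Ftool [-1.  -0.2  0.2] M [ 0.014 -0.13   0.   ] pos [0.5808 0.0794 0.3403] t 16.25 grip 0.0 op 0.0512 q [ 0.14  0.68  0.99  2.04 -0.    2.47]
tilt 0.156 F lid x,y,n [-0.9, -0.4, -0.2] M.n -0.001
side lid angle 0.4675 [-5.048e-01 -3.000e-04  2.290e-01] 2229
side bench angle -0.0006 [ 0.0006 -0.001  -0.0002] 10675
(480, 640, 3)
top lid angle 0.469 [-0.5067 -0.0216  0.2312] 216
top bench angle 0.001 [-0.001  -0.0009 -0.0006] 8898
(480, 640, 3)
```

Both views and the tool tilt agree on 0.467–0.472 rad, with a bench bias under 0.001, and the lid is not sinking. I let the arm settle and hand in.

To row units: 0.03 rad / 3.1416 = 0.0095.

Request:
servo_tool:
  plan:
    - [[0,0,0],[-0.0064,0.0095,0]]
    - [[0,0,0],[-0.0064,0.0095,0]]
    - [[0,0,0],[-0.0064,0.0095,0]]
    - [[0,0,0],[-0.0064,0.0095,0]]

```text
t: 16.85
position: [0.5812, 0.0797, 0.3373]
eef_rot: [0.917, 0.394, -0.061, -0.015]
force: [-0.0, 0.1, -1.3]
opening: 0.0514
gripper_force: 0.0
```

```bash
python3 ang.py | grep angle; python3 -c "
from h import *
print(env.close_job())"
```

```text
side lid angle 0.4665 [-0.5036 -0.0006  0.2289] 2226
side bench angle -0.0005 [ 0.0005 -0.0008 -0.0002] 10669
top lid angle 0.4701 [-0.5081  0.024   0.2232] 185
top bench angle 0.0012 [-0.0012 -0.0009 -0.0006] 8650
the job is handed in; nothing more can be done
None
```

The job is handed in, with no verdict shown: the button was pressed at about 6 N, the handle popped out and was turned to its stop (about 1.0 rad), and the lid was let go and stands open at about 0.47 rad (0.45 needed), with nothing beside the chest touched.

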